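# Tighten the drying rack's loose bolt

### The job

The bolt at the right-hand end of the bamboo drying rack has worked loose. Take the orange hex key from its bamboo stand, find the bolt's recessed hex socket with it and turn it clockwise, with fresh grips as needed, until the bolt stops tight. Then put the key back upright, all the way down in its hole in the stand, and leave the soap dishes, the blue key and the other things where they are.

Things in the scene. Friction and masses are not known exactly. Their poses are not given: they have to be found in the camera images.
- key: The hex key to use (0.16 to 0.26 kg), an upright driver 140 mm tall. Steel hex shaft 12 mm over flats, 55 mm long, last 4 mm tapered to 9 mm; above it an orange octagonal handle. Origin at the centre of the shaft's lower end, z up along the shaft. Shaft flats face own x and every 60 degrees. It stands in one hole of the stand, the handle's underside on the stand's top.
- key_grip (a point): Where to grip the orange key: on its axis, 105 mm above its lower end, axes as the key's. The handle is an octagon 30 mm over flats, from 55 to 135 mm above the lower end (5 mm cap on top); its flats face own x, own y and every 45 degrees between. Let go in the bolt's socket, the key stays standing, leaning up to about 4 degrees.
- stand: Fixed bamboo tool stand, block 70 x 155 mm (own x, y), top 72 mm above the shelf, with two vertical round holes at own y = -40 and +40 mm. Origin under its middle at shelf level. One hole holds the orange key, the other the blue one; which is which varies.
- hole_a (a point): Mouth centre, on the stand's top, of the hole at the stand's own y = -40 mm. Hole 20 mm across, chamfered 2 mm, 68 mm deep. With the orange key home, the key's origin is 55 mm below this point.
- hole_b (a point): The same for the hole at the stand's own y = +40 mm.
- rack: Fixed low tiled wall (190 mm high) with a bamboo drying rack on two brackets. Origin at shelf level under the rack's middle; own x to the wall, own y to the rack's left seen from the robot. End bearers, 210 x 50 mm, top 170 mm, at own y = +200 and -200 mm, each with a bolt in a 34 mm round recess at own x = -25 mm. The one at y = -200 mm is loose, the other tight. Rail dowels reach 205 mm.
- socket (a point): On the loose bolt's axis at the mouth of its hex socket, 162 mm above the shelf, 8 mm below the bamboo's top face; z up, turns with the bolt. Socket 12.8 mm over flats, 18 mm deep, mouth chamfered 2 mm; flats face own x and every 60 degrees. With the key home its origin is 18 mm below this point and the two yaws agree to a multiple of 60 degrees, give or take 7 degrees of play.
- bolt (a joint): Turn of the loose bolt, rad; grows clockwise seen from above; 4.5 is its hard stop, tight. It starts between 0.3 and 2.1 (2.4 to 4.2 rad to go), needs about 0.1 N m to turn, stays where it is left, and does not rise or sink noticeably.
- key_small: Bystander: smaller hex key, 8 mm shaft, blue octagonal handle 24 mm over flats, its top about 137 mm above the shelf, in the stand's other hole, 80 mm from the orange key. Too small for the bolt. Origin at its shaft's lower end.
- mold: Bystander: yellow silicone star mold, five points, 125 mm across, 30 mm high, on the shelf. Origin under its middle.
- beaker: Bystander: glass beaker, 70 mm across, 95 mm high. Origin under its middle.
- tub: Bystander: white polypropylene tub with green lid, 112 mm across, 77 mm high. Origin under its middle.
- bottle: Bystander: amber bottle, 56 mm across, 120 mm high. Origin under its middle.
- dish_white: Bystander: white ceramic soap dish, 120 x 85 x 22 mm, standing on its long edge in a slot of the rack, its top 240 mm above the shelf, its face across the rack's own y. Origin at the middle of its lower edge.
- dish_blue: Bystander: blue ceramic soap dish, 120 x 85 x 22 mm, standing on its long edge in a slot of the rack, its top 240 mm above the shelf, its face across the rack's own y. Origin at the middle of its lower edge.
- dish_sage: Bystander: sage green ceramic soap dish, 120 x 85 x 22 mm, standing on its long edge in a slot of the rack, its top 240 mm above the shelf, its face across the rack's own y. Origin at the middle of its lower edge.
Not all that is in view belongs to the job. There is more than one size of the key; the job needs the largest.

How it is judged:
On the way, in this order (a step that is already met when the one before it is completed fails the run):
1. the orange key's hex end is well down in the loose bolt's socket (z of key in the frame of socket below -0.012 m and horizontal distance between key and socket below 0.004 m), for 0.2 s.
2. the bolt is turned clockwise to its stop with the key in its socket (all of step 1 and value of joint bolt above 4.35 rad), for 0.2 s.
At the end, for the whole second after the job is handed in: The right-hand bolt is tight (within 0.15 rad of its stop at 4.5 rad) and the orange key stands upright (within 0.1 rad), at rest, in its hole in the stand, within 8 mm of the hole's axis and within 6 mm of fully down (value of joint bolt above 4.35 rad and (horizontal distance between key and hole_a below 0.008 m or horizontal distance between key and hole_b below 0.008 m) and height (world z) of key below 0.023 m and angle between key's own z axis and vertical below 0.1 rad and linear speed of key below 0.02 m/s); the robot touches nothing.
It fails at once if a soap dish shifted by more than 20 mm or tipped (distance of any of dish_white, dish_blue, dish_sage from where it was at the start of the episode above 0.02 m or angle between any of dish_white, dish_blue, dish_sage's own z axis and vertical above 0.25 rad).
It fails at once if the blue key taken out of its place (moved by more than 30 mm) (distance of key_small from where it was at the start of the episode above 0.03 m).
It fails at once if mold, beaker, tub or bottle shifted by more than 30 mm or knocked over (distance of any of mold, beaker, tub, bottle from where it was at the start of the episode above 0.03 m or angle between any of beaker, tub, bottle's own z axis and vertical above 0.5 rad).
It also fails if it takes over 58 s, if anything falls off the work surface, if the arm or the gripper's body presses on something with over 40 N, if the wrist force passes 120 N, or if a joint passes its speed limit or range.

### The arm

A 7-joint arm with a two-finger parallel gripper is mounted at the origin on the work surface. World frame = base frame: x ahead of the robot, y to its left, z up, the work surface at z = 0. Lengths are in m, angles in rad, forces in N, time in s.
With the tool pointing down it reaches from about 0.425 to 0.875 m from the base axis. Payload 4.7 kg.
Tool frame: the origin (TCP) lies midway between the tips of the shut fingers; the grasp point (between the pads) lies 19 mm behind it; z points along the fingers, y is the direction in which the jaws open and shut (so a half turn about z gives the same grasp; the last joint's range is limited). The gripper opens to 87 mm and grips with 3 to 60 N. Pads are 19 mm wide; open, the fingers measure 117 mm over their backs; the gripper's body (75 mm by 190 mm) begins 51 mm behind the grasp point.
Start: joints at [-1.093, 0.321, -0.07, 1.45, 0.023, 1.371, -0.057], TCP at [0.291, 0.581, 0.223] pointing down, gripper open.
Joint ranges: [-2.86, 2.86], [-0.3, 2.09], [-1.38, 1.24], [0.06, 2.45], [-1.56, 4.7], [0.09, 2.05], [-2.69, 2.69]. Speed limits (rad/s): [2.57, 2.57, 3.14, 3.14, 3.14, 3.14, 3.14].

### API

Orientations are given as a rotation vector (axis times angle).
In Python, from bench import get_state, eyes, job gives the robot as it stands. The module is installed in compiled form; this text tells all that it offers.
- The arm moves only by the shell command python3 -m jog 'ROWS' [FORCE]. ROWS is JSON, a list that holds one entry, the list of rows, each a list of 5 numbers: the opening, from 0 (shut) to 1 (fully open), then the shift along the tool's x, y, z in units of 40 mm (1.0 is 40 mm), then the turn about the tool's z in units of 5 degrees (1.0 is 5 degrees). In form: [[[jaw, dx, dy, dz, turn], ...]]. A call has 1 to 10 rows; each row shifts and turns the commanded pose from where the row before left it, along the tool's axes as they then stand; what a row does not reach is not made up. A row lasts 1/8 s, in which the tool goes at most 62.5 mm and 10.7 degrees, less where a joint would pass 70% of its speed; a pose out of reach is approached as far as the arm can. A call is refused whole if a number of a shift passes 1 or a number of a turn 1, either way. A call with a gripper value outside its range is refused whole. The fingers move at their own pace and stop on an object; FORCE is the grip in N (left out, the last holds). Time passes only in rows, so rows that do not move let the fingers close. It gives the time, the measured TCP pose, the force and the opening at its end, in the units of the state.
- get_state(): the state, without advancing time (a new reading comes with each control period).
- eyes.get_image(name): name is "scene" or "top"; returns (picture, depth): 400x640x3 uint8, red, green, blue; 400x640 float32, m along the optical axis (not along the pixel's ray), 0 where there is no reading.
- eyes.camera_params(name): a dict with "camera_matrix" (3x3 intrinsics, pixels), "k1" (the pictures are not rectified: a ray, as slopes to the right and down, at radius r is drawn at 1 + k1 r^2 times it, then the intrinsics apply), "pose" (4x4, takes a point from camera to world coordinates). Camera axes: x right, y down, z forward; pixel columns grow to the right and rows downward; lengths in m; the calibration is good to about 2 mm. A picture is of the moment at which its call begins. camera_params takes no time and is no camera call.
- job.close_job(): hands the job in, once; it reports no verdict.
The state is a dict: "time": time; "joint_positions": joint angles; "qd": joint speeds; "joint_torque": joint torques, N m; "position": TCP position; "tool_rot": TCP orientation; "ft_force": force on the tool from outside, world axes, zero at the start; "torque": the same for the moment, N m; "grip_width": opening from 0.0 (shut) to 1.0 (fully open).
Only numpy, scipy, OpenCV 4.12 (cv2) and the standard library are available. Lean on these libraries where they do the work, as an engineer would, in place of code of your own. Each camera call takes 0.05 s, during which the arm holds its last target. There are 200 camera calls.

## Working session

There is one attempt and no reset: what is moved stays moved. The work goes in short steps, Python scripts to look and compute and a shell command to move; the robot and the scene stay as the last step left them, time stands still between calls to the robot, and variables do not carry over. Pictures are saved under pics/ and viewed, about 8 in all and at most 12, crops included, and the job is handed in when it is done.

```bash
mkdir -p pics; cat > h.py <<'E'
import numpy as np, cv2
from bench import get_state, eyes, job
from scipy.spatial.transform import Rotation as R
def cam(n):
    c=eyes.camera_params(n); return np.array(c["camera_matrix"]),c["k1"],np.array(c["pose"])
def rays(n,uv):
    K,k1,T=cam(n); uv=np.array(uv,float).reshape(-1,2)
    p=cv2.undistortPoints(uv.reshape(-1,1,2),K,np.array([k1,0,0,0.])).reshape(-1,2)
    return T[:3,3],np.c_[p,np.ones(len(p))]@T[:3,:3].T
def plane(n,uv,z):
    o,d=rays(n,uv); return o+d*((z-o[2])/d[:,2])[:,None]
def pts(n,depth,mask):
    v,u=np.nonzero(mask&(depth>0)); o,d=rays(n,np.c_[u,v]); return o+d*depth[v,u][:,None]
def proj(n,P):
    K,k1,T=cam(n); Ti=np.linalg.inv(T)
    return cv2.projectPoints(np.array(P,float).reshape(-1,1,3),cv2.Rodrigues(Ti[:3,:3])[0],Ti[:3,3],K,np.array([k1,0,0,0.]))[0].reshape(-1,2)
def shot(n,f=None):
    im,d=eyes.get_image(n)
    if f: cv2.imwrite(f"pics/{f}.png",im[:,:,::-1]); np.savez(f"{f}.npz",im=im,d=d)
    return im,d
E
python3 - <<'E'
from h import *
for n in("scene","top"):
    shot(n,n+"0"); K,k1,T=cam(n); print(n,K.round(1).tolist(),k1,T.round(3).tolist())
s=get_state(); print(s["time"],s["position"],s["tool_rot"],R.from_rotvec(s["tool_rot"]).as_matrix().round(3),s["ft_force"],s["grip_width"])
E
```

```text
scene [[458.6, 0.0, 323.2], [0.0, 458.6, 201.0], [0.0, 0.0, 1.0]] -0.07355662381103084 [[0.295, 0.658, -0.693, 1.392], [0.955, -0.213, 0.204, -0.234], [-0.013, -0.722, -0.691, 0.967], [0.0, 0.0, 0.0, 1.0]]
top [[384.3, 0.0, 317.6], [0.0, 384.3, 202.7], [0.0, 0.0, 1.0]] -0.03455134547007409 [[-0.019, -0.993, 0.114, 0.457], [-1.0, 0.02, 0.004, -0.018], [-0.006, -0.114, -0.993, 1.125], [0.0, 0.0, 0.0, 1.0]]
0.1 [0.29057605 0.58089723 0.22156072] [-7.21787549e-01 -3.05723810e+00  2.64385043e-03] [[-0.894  0.447 -0.001]
 [ 0.447  0.894 -0.002]
 [-0.    -0.002 -1.   ]] [ 0.41992586 -0.43590372 -0.04728565] 0.9984279008925312
```

View pics/top0.png

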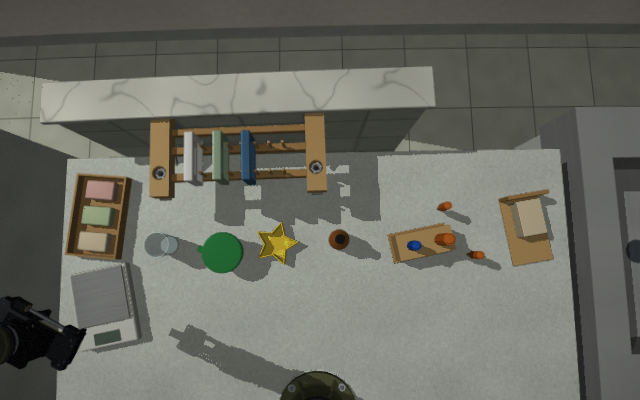

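View pics/scene0.png

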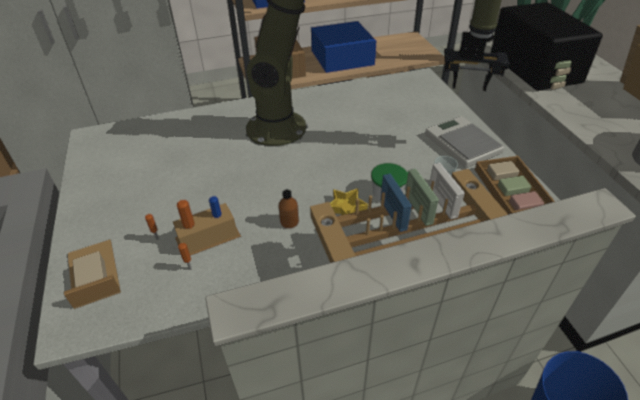

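The top view shows the orange key at (446,240), the blue key at (414,245) and the loose bolt at (316,167). There are small orange distractors at (445,206) and (477,254). Next I'll measure these positions and look at enlarged crops.

```bash
python3 - <<'E'
from h import *
t=np.load("top0.npz"); s=np.load("scene0.npz")
def crop(im,c,w,h,k): 
    u,v=c; return cv2.resize(im[v-h:v+h,u-w:u+w],None,fx=k,fy=k,interpolation=cv2.INTER_CUBIC)
a=crop(t["im"],(316,167),16,16,12); b=crop(t["im"],(430,240),48,24,8)[:384]
c=crop(s["im"],(328,221),16,16,12); d=crop(s["im"],(205,220),48,24,8)
out=np.zeros((784,1160,3),np.uint8)
out[:384,:384]=a;out[:384,390:1158]=b;out[390:774,:384]=c;out[390:774,390:1158]=d
cv2.imwrite("pics/crop0.png",cv2.resize(out,None,fx=.68,fy=.68)[:,:,::-1])
for n,q,z0 in(("top",t,(440,490,225,265)),("scene",s,(170,200,190,235))):
    im,dep=q["im"],q["d"]; hsv=cv2.cvtColor(im,cv2.COLOR_RGB2HSV)
    m=((hsv[...,0]<14)&(hsv[...,1]>170)&(hsv[...,2]>90)).astype(np.uint8)
    nn,l,st,ce=cv2.connectedComponentsWithStats(m)
    for i in range(1,nn):
        if st[i,4]>15:
            P=pts(n,dep,l==i); top=P[P[:,2]>P[:,2].max()-.012]
            print(n,st[i],ce[i].round(1),"zmax",P[:,2].max().round(3),"topmean",top.mean(0).round(4),"planecast",plane(n,ce[i],.157).round(4))
# stand top points by height
im,dep=t["im"],t["d"]
reg=np.zeros(dep.shape,bool);reg[215:275,380:470]=1
v,u=np.nonzero(reg&(dep>0));P=pts("top",dep,reg)
m=abs(P[:,2]-.072)<.006
r=cv2.minAreaRect(P[m][:,:2].astype(np.float32)); print("stand",r,m.sum(),"n")
m=np.zeros(dep.shape,bool);m[105:205,300:335]=1
P=pts("top",dep,m);k=abs(P[:,2]-.170)<.008
r=cv2.minAreaRect(P[k][:,:2].astype(np.float32)); print("bearerR",r,cv2.boxPoints(r).round(3).tolist())
m=np.zeros(dep.shape,bool);m[105:205,140:175]=1
P=pts("top",dep,m);k=abs(P[:,2]-.170)<.008
r=cv2.minAreaRect(P[k][:,:2].astype(np.float32)); print("bearerL",r)
print("bolt",plane("top",[316,167],.165),plane("scene",[328,221],.165), "boltL",plane("top",[160,173],.165))
print("blue",plane("top",[414,245],.137))
E
```

```text
top [439 202  12   7  64] [445.1 205.3] zmax 0.1 topmean [ 0.5615 -0.3634  0.095 ] planecast [[ 0.5545 -0.3373  0.157 ]]
top [330 231   6  12  25] [332.5 237.2] zmax 0.097 topmean [ 0.4811 -0.0542  0.0911] planecast [[ 0.4799 -0.0498  0.157 ]]
top [435 233  20  12 177] [445.4 238.1] zmax 0.159 topmean [ 0.4705 -0.3429  0.1544] planecast [[ 0.4718 -0.3336  0.157 ]]
top [473 252  11   7  63] [478.3 254.6] zmax 0.1 topmean [ 0.4263 -0.4432  0.0949] planecast [[ 0.4288 -0.4142  0.157 ]]
scene [178 201  16  27 242] [185.5 213.6] zmax 0.159 topmean [ 0.479  -0.3432  0.1542] planecast [[ 0.5175 -0.338   0.157 ]]
scene [146 215   8  14  66] [149.9 220.8] zmax 0.1 topmean [ 0.4342 -0.4442  0.0947] planecast [[ 0.5154 -0.4263  0.157 ]]
scene [179 244  11  18 116] [184.3 251.8] zmax 0.101 topmean [ 0.568  -0.3638  0.0955] planecast [[ 0.6436 -0.3518  0.157 ]]
stand ((0.46316593885421753, -0.30603551864624023), (0.07067117840051651, 0.1568089723587036), 10.488091468811035) 1150 n
bearerR ((0.6997305750846863, -0.021435145288705826), (0.2025299072265625, 0.07938642054796219), 1.7736799716949463) [[0.597000002861023, 0.014999999664723873], [0.6000000238418579, -0.06400000303983688], [0.8019999861717224, -0.057999998331069946], [0.800000011920929, 0.020999999716877937]]
bearerL ((0.6923488974571228, 0.38200661540031433), (0.20209792256355286, 0.07250280678272247), 3.0338494777679443)
bolt [[ 0.65810738 -0.01170497  0.165     ]] [[ 0.65858184 -0.00705614  0.165     ]] boltL [[0.65113108 0.38769053 0.165     ]]
blue [[ 0.45617188 -0.25838486  0.137     ]]
```

View pics/crop0.png

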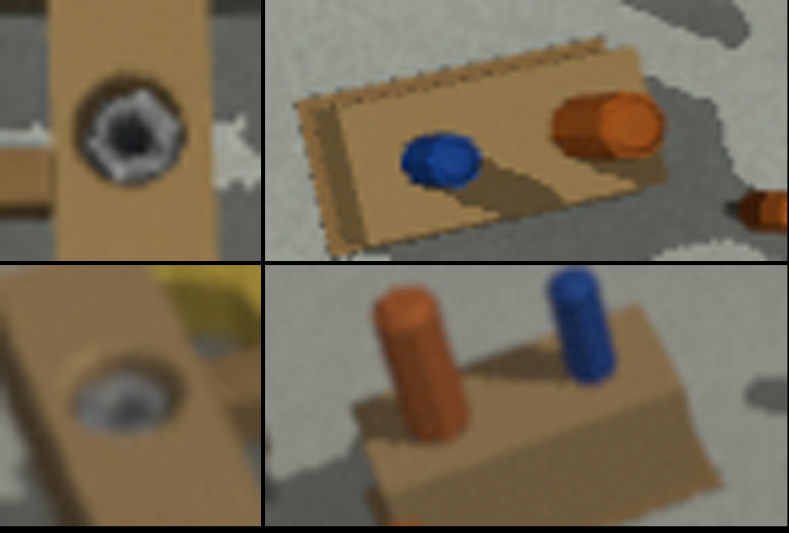

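The crops confirm the orange key in the stand's right-hand hole, next to the end, and the bolt in its recess. The sockets are too small to read the hex yaw, so I'll find that by feel. I'm moving now.

```bash
cat > go.py <<'E'
import sys; from h import *
def st():
    s=get_state(); M=R.from_rotvec(s["tool_rot"]).as_matrix()
    print("t",round(s["time"],2),"p",np.round(s["position"],4),"jawaz",round(np.degrees(np.arctan2(M[1,1],M[0,1])),1),"tilt",round(np.degrees(np.arccos(-M[2,2])),2),"q7",round(s["joint_positions"][6],3),"F",np.round(s["ft_force"],1),"T",np.round(s["torque"],2),"w",round(s["grip_width"],3))
    return s,M
if __name__=="__main__":
    s,M=st()
    if len(sys.argv)>3: print("units",(M.T@(np.array(sys.argv[1:4],float)-s["position"])/.04).round(2))
E
python3 -m jog '[[[0.8,-0.87,-0.74,-0.3,0],[0.8,-0.87,-0.74,-0.3,0],[0.8,-0.87,-0.74,-0.3,0],[0.8,-0.87,-0.74,-0.3,0],[0.8,-0.87,-0.74,-0.3,0],[0.8,-0.87,-0.74,-0.3,0],[0.8,-0.87,-0.74,-0.3,0],[0.8,-0.87,-0.74,-0.3,0],[0.8,-0.87,-0.74,-0.3,0]]]'; python3 go.py 0.47 -0.345 0.26
```

```text
time: 1.23
position: [0.4519, 0.2014, 0.3306]
tool_rot: [-0.722, -3.057, 0.0]
ft_force: [0.7, -0.1, 0.2]
grip_width: 0.803
t 1.23 p [0.4519 0.2014 0.3306] jawaz 63.4 tilt 0.02 q7 0.625 F [ 0.7 -0.1  0.2] T [ 0.01 -0.04 -0.01] w 0.803
units [ -6.51 -12.02   1.77]
```

```bash
python3 -m jog '[[[0.8,-0.5,-0.92,0,0],[0.8,-0.5,-0.92,0,0],[0.8,-0.5,-0.92,0,0],[0.8,-0.5,-0.92,0,0],[0.8,-0.5,-0.92,0,0],[0.8,-0.5,-0.92,0,0],[0.8,-0.5,-0.92,0,0],[0.8,-0.5,-0.92,0,0],[0.8,-0.5,-0.92,0,0],[0.8,-0.5,-0.92,0,0]]]' >/dev/null; python3 -m jog '[[[0.8,-0.5,-0.92,0,0],[0.8,-0.5,-0.92,0,0],[0.8,-0.5,-0.92,0,0],[0.8,0,0,0.35,1],[0.8,0,0,0.35,1],[0.8,0,0,0.35,1],[0.8,0,0,0.35,1],[0.8,0,0,0.35,1],[0.8,0,0,0.35,1],[0.8,0,0,0.35,1]]]' >/dev/null;  python3 -m jog '[[[0.8,0,0,0,1],[0.8,0,0,0,1],[0.8,0,0,0,1],[0.8,0,0,0,0]]]' >/dev/null; python3 go.py 0.471 -0.345 0.103
python3 - <<'E'
from h import *
for n in("top","scene"): shot(n,n+"1")
a=cv2.imread("pics/top1.png")[150:300,340:520]; b=cv2.imread("pics/scene1.png")[100:280,120:300]
b=b[30:]
cv2.imwrite("pics/c1.png",cv2.resize(np.hstack([a,b]),None,fx=2.2,fy=2.2,interpolation=cv2.INTER_CUBIC))
E
```

```text
t 4.22 p [ 0.4701 -0.3409  0.2322] jawaz 13.5 tilt 0.04 q7 0.997 F [-0.1  0.7 -0.9] T [-0.08  0.03  0.01] w 0.801
units [-0.11 -0.    3.23]
```

View pics/c1.png

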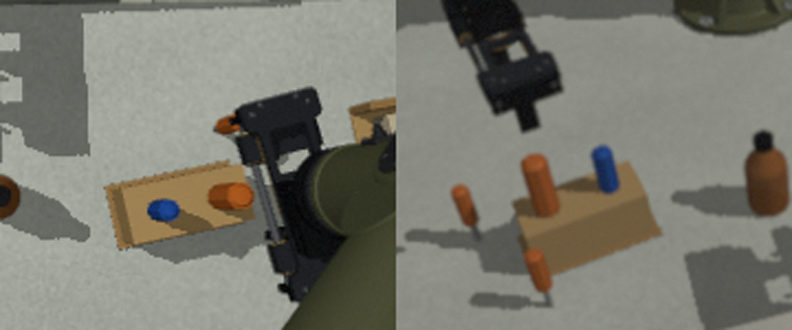

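```bash
python3 - <<'E'
from h import *
for n,o in(("top",(340,150)),("scene",(120,130))):
    p=proj(n,[[.47,-.341,.232],[.471,-.345,.157],[.471,-.345,.072]]); print(n,p.round(1),((p-o)*2.2).round())
# key top face fit: orange pixels, top edge via scene & top, with depth fit
for n in("top","scene"):
    q=np.load(n+"0.npz"); im,dep=q["im"],q["d"]; hsv=cv2.cvtColor(im,cv2.COLOR_RGB2HSV)
    m=((hsv[...,0]<14)&(hsv[...,1]>150)&(hsv[...,2]>60)); P=pts(n,dep,m)
    k=np.hypot(P[:,0]-.471,P[:,1]+.345)<.035; P=P[k]
    for z in(.09,.11,.13):
        A=P[abs(P[:,2]-z)<.01,:2]; 
        if len(A)>8:
            c=cv2.fitEllipse(A.astype(np.float32)) if 0 else None
            from scipy.optimize import least_squares
            r=least_squares(lambda c:np.hypot(*(A-c).T)-.0152,A.mean(0),loss="soft_l1",f_scale=.002); print(n,z,len(A),r.x.round(4))
    T=P[abs(P[:,2]-.157)<.004,:2]; print(n,"topface",len(T),T.min(0),T.max(0))
E
```

```text
top [[459.1 238.1]
 [450.  238.3]
 [439.5 239. ]] [[262. 194.]
 [242. 194.]
 [219. 196.]]
scene [[176.1 179.6]
 [181.3 202.1]
 [188.4 224.7]] [[123. 109.]
 [135. 159.]
 [150. 208.]]
top 0.09 26 [ 0.4707 -0.3452]
top 0.11 24 [ 0.4704 -0.3453]
top 0.13 29 [ 0.4706 -0.3453]
top topface 76 [ 0.45680231 -0.35376605] [ 0.48437256 -0.33120593]
scene 0.09 61 [ 0.4717 -0.344 ]
scene 0.11 61 [ 0.4715 -0.3429]
scene 0.13 58 [ 0.4715 -0.3438]
scene topface 54 [ 0.46473851 -0.35483532] [ 0.48855246 -0.33086522]
```

```bash
python3 -m jog '[[[0.8,-0.09,0,0.65,0],[0.8,0,0,0.65,0],[0.8,0,0,0.65,0],[0.8,0,0,0.65,0],[0.8,0,0,0.63,0],[0.8,0,0,0,0],[0.25,0,0,0,0],[0.25,0,0,0,0],[0.25,0,0,0,0],[0.25,0,0,0,0]]]' 40 >/dev/null; python3 go.py 0.471 -0.345 0.103; python3 -m jog '[[[0.25,0,0,0,0],[0.25,0,0,0,0],[0.25,0,0,-0.2,0],[0.25,0,0,-0.2,0]]]' >/dev/null; python3 go.py 0.471 -0.345 0.29
```

```text
t 5.58 p [ 0.4714 -0.3448  0.1038] jawaz 13.4 tilt 0.05 q7 1.092 F [0.8 0.2 0.2] T [-0.03  0.06 -0.03] w 0.431
units [-0.   -0.01  0.02]
t 6.08 p [ 0.4707 -0.3446  0.1195] jawaz 13.4 tilt 0.06 q7 1.079 F [ 0.1 -0.2 -2.2] T [-0.07  0.03 -0.  ] w 0.36
units [-0.01  0.   -4.26]
```

```bash
python3 -m jog '[[[0,0,0,-0.85,0],[0,0,0,-0.85,0],[0,0,0,-0.85,0],[0,0,0,-0.85,0],[0,0,0,-0.85,0],[0,0,0,0,0]]]' >/dev/null; python3 - <<'E'
from h import *
import go
s,M=go.st()
for n,cs in(("top",[(316,167),(160,173)]),("scene",[(328,221),(472,184)])):
    im=np.load(n+"0.npz")["im"]
    for c in cs:
        w=13; sub=im[c[1]-w:c[1]+w+1,c[0]-w:c[0]+w+1]; big=cv2.resize(sub,None,fx=8,fy=8,interpolation=cv2.INTER_CUBIC)
        hsv=cv2.cvtColor(big,cv2.COLOR_RGB2HSV); g=big.max(2)
        m=((hsv[...,1]<75)).astype(np.uint8)
        nn,l,stt,ce=cv2.connectedComponentsWithStats(m)
        i=min([i for i in range(1,nn) if stt[i,4]>1000],key=lambda i:np.hypot(*(ce[i]-108)))
        f=lambda p:(np.array(p)+.5)/8-.5+np.array(c)-w
        cn=max(cv2.findContours((l==i).astype(np.uint8),0,2)[0],key=cv2.contourArea)
        e=cv2.fitEllipse(cv2.convexHull(cn))
        dk=(cv2.cvtColor(big,cv2.COLOR_RGB2GRAY)<70)&(np.hypot(*(np.indices(g.shape)-108))<30)
        v,u=np.nonzero(dk)
        print(n,c,"head",f(e[0]).round(2),np.round(np.array(e[1])/8,1),plane(n,f(e[0]),.162)[0].round(4),"hole",len(u),plane(n,f([u.mean(),v.mean()]),.155)[0].round(4) if len(u) else "")
E
```

```text
t 6.83 p [ 0.4719 -0.346   0.292 ] jawaz 13.4 tilt 0.29 q7 0.985 F [-0.9 -0.4 -3.3] T [-0.09  0.01 -0.01] w 0.357
top (316, 167) head [315.76 167.36] [11.5 12.3] [ 0.6578 -0.0111  0.162 ] hole 1451 [ 0.6594 -0.0104  0.155 ]
top (160, 173) head [160.05 173.06] [10.7 12.1] [0.6516 0.3888 0.162 ] hole 1464 [0.6527 0.3921 0.155 ]
scene (328, 221) head [326.57 221.61] [ 8.3 12. ] [ 0.6567 -0.0101  0.162 ] hole 225 [ 0.6544 -0.0065  0.155 ]
scene (472, 184) head [470.96 185.57] [ 6.7 11. ] [0.6489 0.3914 0.162 ] hole 628 [0.6414 0.4054 0.155 ]
```

```bash
python3 go.py 0.6575 -0.0105 0.287; python3 - <<'E'
from h import *
for n in("top","scene"): shot(n,n+"2")
q=np.load("scene2.npz"); im,dep=q["im"],q["d"]; hsv=cv2.cvtColor(im,cv2.COLOR_RGB2HSV)
m=((hsv[...,0]<14)&(hsv[...,1]>150)&(hsv[...,2]>60)); P=pts("scene",dep,m)
P=P[np.hypot(P[:,0]-.471,P[:,1]+.345)<.04]; P=P[P[:,2]>.2]
from scipy.optimize import least_squares
for z in np.arange(.26,.33,.01):
    A=P[abs(P[:,2]-z)<.006,:2]
    if len(A)>8: print(z.round(2),len(A),least_squares(lambda c:np.hypot(*(A-c).T)-.0152,A.mean(0),loss="soft_l1",f_scale=.002).x.round(4))
p=proj("scene",[.471,-.345,.24])[0].astype(int); print(p)
cv2.imwrite("pics/c2.png",cv2.resize(im[p[1]-60:p[1]+60,p[0]-60:p[0]+60,::-1],None,fx=5,fy=5,interpolation=cv2.INTER_CUBIC))
E
```

```text
t 6.83 p [ 0.4719 -0.346   0.292 ] jawaz 13.4 tilt 0.29 q7 0.985 F [-0.9 -0.4 -3.3] T [-0.09  0.01 -0.01] w 0.357
units [7.08 6.46 0.13]
0.26 11 [ 0.4702 -0.3449]
0.27 42 [ 0.4715 -0.3453]
0.28 39 [ 0.4714 -0.3458]
0.29 15 [ 0.4999 -0.353 ]
0.3 10 [ 0.4831 -0.3399]
[173 177]
```

View pics/c2.png

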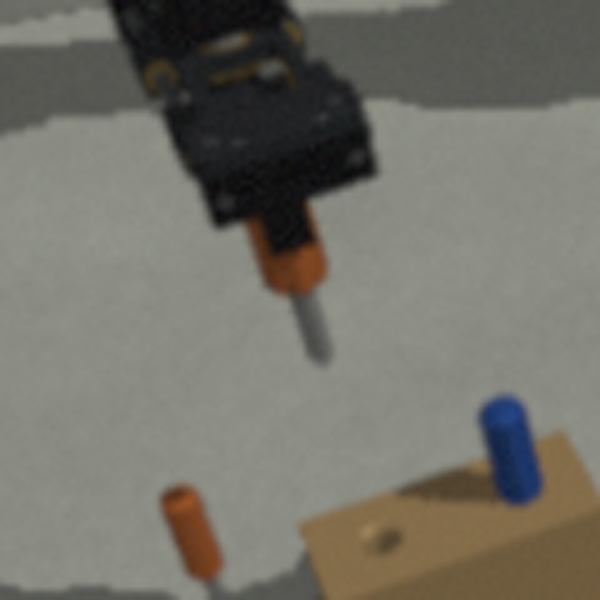

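The crop shows the key held upright with its shaft tip at full-picture pixel (177,189). The empty hole's mouth is at about (189,225).

```bash
python3 -c "
from h import *
print(plane('scene',[177,189.4],.205),plane('scene',[189.4,225],.072))"
python3 -m jog '[[[0,0.71,0.65,0,0],[0,0.71,0.65,0,0],[0,0.71,0.65,0,0],[0,0.71,0.65,0,0],[0,0.71,0.65,0,0],[0,0.71,0.65,0,0],[0,0.71,0.65,0,0],[0,0.71,0.65,0,0],[0,0.71,0.65,0,0],[0,0.71,0.65,0,0]]]' >/dev/null; python3 -m jog '[[[0,0,0,0,-1],[0,0,0,0,-1],[0,0,0,0,-1],[0,0,0,0,-1],[0,0,0,0,-1],[0,0,0,0,-1],[0,0,0,0,-1],[0,0,0,0,-1],[0,0,0,0,-1],[0,0,0,0,-1]]]' >/dev/null;python3 -m jog '[[[0,0,0,0,-1],[0,0,0,0,-1],[0,0,0,0,-1],[0,0,0,0,-1],[0,0,0,0,0]]]' >/dev/null; python3 go.py 0.6575 -0.0105 0.252
python3 - <<'E'
from h import *
for n in("top","scene"): shot(n,n+"3")
im=np.load("scene3.npz")["im"]; p=proj("scene",[.6575,-.0105,.19])[0].astype(int); print(p)
cv2.imwrite("pics/c3.png",cv2.resize(im[p[1]-40:p[1]+40,p[0]-40:p[0]+40,::-1],None,fx=7,fy=7,interpolation=cv2.INTER_CUBIC))
E
```

```text
[[ 0.4753151  -0.34528022  0.205     ]] [[ 0.47310254 -0.34247454  0.072     ]]
t 10.05 p [ 0.6572 -0.0081  0.2872] jawaz 83.4 tilt 0.19 q7 1.57 F [-0.2  0.  -3.3] T [-0.03 -0.05  0.05] w 0.361
units [-0.02 -0.06  0.88]
[326 213]
```

View pics/c3.png

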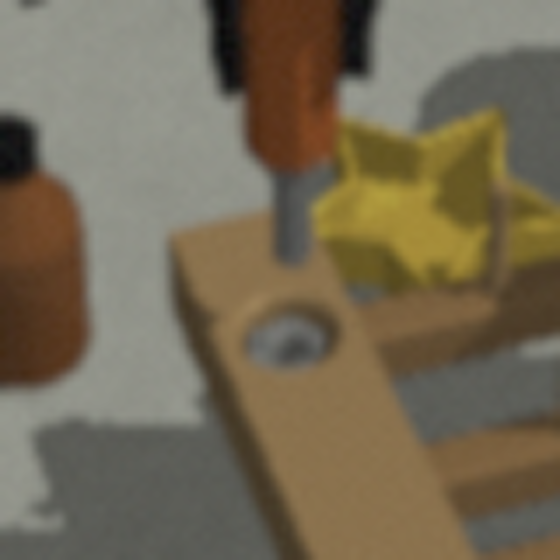

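```bash
python3 -c "
from h import *
f=lambda u,v:[286+(u+.5)/7-.5,173+(v+.5)/7-.5]
print('tip',plane('scene',f(291,262),.200),'sockethole',plane('scene',f(293,346),.160),'recess rim',plane('scene',f(289,334),.168),'head',plane('scene',f(290,337),.162))
im=np.load('top3.npz')['im']; 
print(proj('top',[[.6575,-.0105,.2],[.6575,-.0105,.162]]))
c=im[140:190,290:350]
cv2.imwrite('pics/c4.png',cv2.resize(c[:,:,::-1],None,fx=9,fy=9,interpolation=cv2.INTER_CUBIC))
"
```

```text
tip [[ 0.65558634 -0.0080181   0.2       ]] sockethole [[ 0.65678594 -0.00797479  0.16      ]] recess rim [[ 0.65820496 -0.00981179  0.168     ]] head [[ 0.6541757  -0.00822837  0.162     ]]
[[315.36646858 164.31470183]
 [315.54395219 167.48561453]]
```

View pics/c4.png

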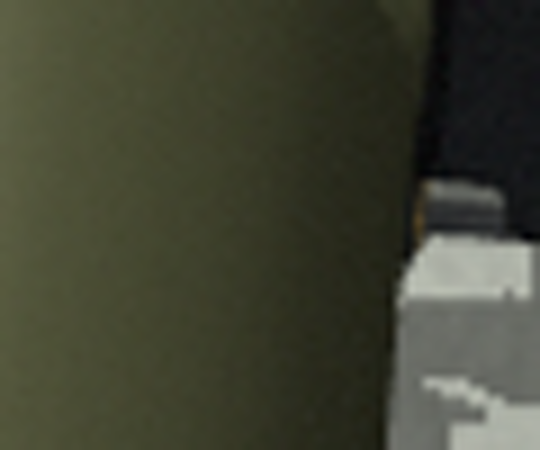

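The scene crop shows the tip at (291,262), directly above the socket at (293,346), to within about 1.5 mm. The arm blocks the top view. I'm going down gently.

```bash
python3 -m jog '[[[0,-0.01,-0.03,0.4,0],[0,0,0,0.3,0],[0,0,0,0.2,0]]]' >/dev/null; python3 go.py; for i in 1; do python3 -m jog '[[[0,0,0,0.05,0],[0,0,0,0.05,0]]]' >/dev/null; python3 go.py;  python3 -m jog '[[[0,0,0,0.05,0],[0,0,0,0.05,0]]]' >/dev/null; python3 go.py; done
```

```text
t 10.53 p [ 0.6577 -0.0092  0.2516] jawaz 83.4 tilt 0.11 q7 1.578 F [ 0.  -0.1 -3. ] T [ 0.04  0.06 -0.01] w 0.357
t 10.78 p [ 0.6585 -0.0093  0.2496] jawaz 83.4 tilt 0.04 q7 1.579 F [ 0.7 -0.2 -2.7] T [-0.02 -0.04  0.02] w 0.359
t 11.03 p [ 0.6588 -0.0096  0.2461] jawaz 83.4 tilt 0.1 q7 1.58 F [ 0.  -0.4  2. ] T [-0.07  0.02 -0.05] w 0.357
```

```bash
python3 -m jog '[[[0,0,0,0.05,0],[0,0,0,0.05,0]]]' >/dev/null; python3 go.py;  python3 -m jog '[[[0,0,0,0.05,-0.6],[0,0,0,0,-0.6],[0,0,0,0,-0.6]]]' >/dev/null; python3 go.py;  python3 -m jog '[[[0,0,0,0,-0.6],[0,0,0,0,-0.6],[0,0,0,0,-0.6]]]' >/dev/null; python3 go.py
```

```text
t 11.28 p [ 0.6593 -0.0104  0.2423] jawaz 83.4 tilt 0.19 q7 1.581 F [ 1.6 -1.9  3.8] T [-0.57 -0.51 -0.02] w 0.359
t 11.65 p [ 0.6593 -0.0104  0.2395] jawaz 92.5 tilt 0.17 q7 1.733 F [ 2.9 -3.  -2.3] T [-0.66 -0.91  0.03] w 0.359
t 12.03 p [ 0.6594 -0.0105  0.2394] jawaz 101.5 tilt 0.18 q7 1.883 F [ 3.1 -1.6 -2. ] T [-0.63 -1.09 -0.01] w 0.36
```

```bash
python3 -m jog '[[[0,-0.01,0,0.06,0],[0,0,-0.01,0.06,0]]]' >/dev/null; python3 go.py;  python3 -m jog '[[[0,0,0,0.06,0],[0,0,0,0.03,0]]]' >/dev/null; python3 go.py
```

```text
t 12.28 p [ 0.6595 -0.0106  0.2349] jawaz 101.3 tilt 0.12 q7 1.882 F [ 2.9 -3.  -0.3] T [-0.84 -1.01 -0.02] w 0.359
t 12.53 p [ 0.6594 -0.0105  0.2312] jawaz 101.4 tilt 0.12 q7 1.883 F [ 4.7 -3.2  0.6] T [-1.05 -1.12 -0.01] w 0.362
```

```bash
python3 -m jog '[[[0,-0.03,-0.02,0.02,0.5],[0,0,0,0,1],[0,0,0,0,1],[0,0,0,0,1]]]' >/dev/null; python3 go.py;  python3 -m jog '[[[0,0,0,0,1],[0,0,0,0,1],[0,0,0,0,1],[0,0,0,0,1],[0,0,0,0,1],[0,0,0,0,1]]]' >/dev/null; python3 go.py
```

```text
t 13.03 p [ 0.6599 -0.0108  0.2305] jawaz 83.7 tilt 0.03 q7 1.591 F [ 1.2 -2.6  1.5] T [-0.99 -0.49  0.11] w 0.355
t 13.78 p [ 0.6597 -0.0106  0.2305] jawaz 53.7 tilt 0.04 q7 1.094 F [ 1.  -3.2  2.2] T [-0.98 -0.28  0.15] w 0.362
```

```bash
for k in 1; do python3 -m jog '[[[0,0,0,0,1],[0,0,0,0,1],[0,0,0,0,1],[0,0,0,0,1],[0,0,0,0,1],[0,0,0,0,1],[0,0,0,0,1],[0,0,0,0,1]]]' >/dev/null; python3 go.py;  python3 -m jog '[[[0,0,0,0,1],[0,0,0,0,1],[0,0,0,0,1],[0,0,0,0,1],[0,0,0,0,1],[0,0,0,0,1]]]' >/dev/null; python3 go.py; done
```

```text
t 14.78 p [ 0.6597 -0.0103  0.2305] jawaz 13.8 tilt 0.04 q7 0.438 F [ 1.1 -3.2  2.1] T [-0.97 -0.25  0.17] w 0.358
t 15.53 p [ 0.6598 -0.0101  0.2305] jawaz -16.2 tilt 0.04 q7 -0.048 F [ 2.3 -2.4  3. ] T [-0.83 -0.16  0.1 ] w 0.355
```

```bash
for k in 1; do python3 -m jog '[[[0,0,0,0,1],[0,0,0,0,1],[0,0,0,0,1],[0,0,0,0,1]]]' >/dev/null; python3 go.py;  python3 -m jog '[[[0,0,0,0,1],[0,0,0,0,1],[0,0,0,0,1]]]' >/dev/null; python3 go.py; python3 -m jog '[[[0,0,0,0,1],[0,0,0,0,1],[0,0,0,0,1]]]' >/dev/null; python3 go.py; done
```

```text
t 16.02 p [ 0.6598 -0.0101  0.2305] jawaz -36.2 tilt 0.04 q7 -0.368 F [ 1.1 -1.4  3.6] T [-0.89 -0.21  0.13] w 0.359
t 16.4 p [ 0.6599 -0.01    0.2305] jawaz -51.2 tilt 0.04 q7 -0.607 F [-0.  -2.2  2.9] T [-0.92 -0.25  0.11] w 0.359
t 16.77 p [ 0.6599 -0.01    0.2306] jawaz -66.2 tilt 0.04 q7 -0.843 F [ 0.2 -2.1  1.8] T [-0.87 -0.17  0.07] w 0.36
```

```bash
for k in 1; do python3 -m jog '[[[0,0,0,0,1],[0,0,0,0,1],[0,0,0,0,1]]]' >/dev/null; python3 go.py;  python3 -m jog '[[[0,0,0,0,1],[0,0,0,0,1],[0,0,0,0,1]]]' >/dev/null; python3 go.py; python3 -m jog '[[[0,0,0,0,1],[0,0,0,0,1],[0,0,0,0,1]]]' >/dev/null; python3 go.py; done
```

```text
t 17.15 p [ 0.66   -0.01    0.2305] jawaz -81.2 tilt 0.03 q7 -1.083 F [ 1.1 -3.4  1.8] T [-0.96 -0.18  0.31] w 0.357
t 17.52 p [ 0.6599 -0.01    0.2305] jawaz -96.2 tilt 0.04 q7 -1.331 F [ 2.2 -3.1  2.5] T [-0.85 -0.16  0.06] w 0.359
t 17.9 p [ 0.6598 -0.0097  0.2305] jawaz -111.2 tilt 0.07 q7 -1.585 F [ 0.5 -2.7  3.5] T [-0.61 -0.12  0.01] w 0.359
```

```bash
for k in 1 2; do python3 -m jog '[[[0,0,0,0,1]]]' >/dev/null; python3 go.py;  python3 -m jog '[[[0,0,0,0,1]]]' >/dev/null; python3 go.py; python3 -m jog '[[[0,0,0,0,1]]]' >/dev/null; python3 go.py; done
```

```text
t 18.02 p [ 0.6598 -0.0097  0.2305] jawaz -116.2 tilt 0.07 q7 -1.67 F [ 0.8 -1.8  4.3] T [-0.7  -0.11  0.04] w 0.355
t 18.15 p [ 0.6599 -0.0098  0.2305] jawaz -121.2 tilt 0.06 q7 -1.755 F [ 1.8 -2.9  2.9] T [-0.76 -0.2  -0.  ] w 0.362
t 18.27 p [ 0.66   -0.0099  0.2305] jawaz -126.2 tilt 0.05 q7 -1.841 F [ 1.1 -2.5  2.9] T [-0.74 -0.24  0.1 ] w 0.356
t 18.4 p [ 0.6601 -0.0098  0.2306] jawaz -131.2 tilt 0.05 q7 -1.927 F [ 2.1 -3.4  2.2] T [-0.8  -0.28  0.23] w 0.36
t 18.52 p [ 0.6601 -0.0098  0.2305] jawaz -136.2 tilt 0.04 q7 -2.013 F [ 1.3 -3.3  3.2] T [-0.82 -0.28  0.25] w 0.355
t 18.65 p [ 0.6602 -0.0098  0.2305] jawaz -141.2 tilt 0.04 q7 -2.099 F [ 1.9 -2.5  3.6] T [-0.8  -0.26  0.28] w 0.357
```

The torque now cycles about every 45 degrees, which suggests the handle is slipping in the jaws at the stop. I'll grip harder and test that.

```bash
python3 -m jog '[[[0,0,0,0,0],[0,0,0,0,0]]]' 60 >/dev/null; python3 go.py; for k in 1 ; do python3 -m jog '[[[0,0,0,0,1]]]' >/dev/null; python3 go.py;  python3 -m jog '[[[0,0,0,0,1]]]' >/dev/null; python3 go.py; python3 -m jog '[[[0,0,0,0,1]]]' >/dev/null; python3 go.py;python3 -m jog '[[[0,0,0,0,1]]]' >/dev/null; python3 go.py; python3 -m jog '[[[0,0,0,0,1]]]' >/dev/null; python3 go.py; done
```

```text
t 18.9 p [ 0.6602 -0.01    0.2305] jawaz -141.0 tilt 0.04 q7 -2.095 F [ 0.9 -2.1  4.4] T [-0.69 -0.28  0.13] w 0.354
t 19.02 p [ 0.6603 -0.01    0.2305] jawaz -146.1 tilt 0.04 q7 -2.183 F [ 0.7 -1.8  4.9] T [-0.75 -0.26  0.17] w 0.359
t 19.15 p [ 0.6603 -0.01    0.2305] jawaz -151.1 tilt 0.04 q7 -2.271 F [ 0.7 -1.1  3.2] T [-0.7  -0.32  0.2 ] w 0.35
t 19.27 p [ 0.6603 -0.01    0.2305] jawaz -156.2 tilt 0.05 q7 -2.357 F [ 1.8 -2.7  3.8] T [-0.69 -0.3   0.13] w 0.351
t 19.4 p [ 0.6603 -0.01    0.2305] jawaz -161.2 tilt 0.05 q7 -2.444 F [ 1.  -3.2  4.5] T [-0.64 -0.38  0.01] w 0.354
t 19.52 p [ 0.6604 -0.0101  0.2305] jawaz -166.2 tilt 0.05 q7 -2.531 F [ 2.1 -1.3  4.5] T [-0.59 -0.34 -0.02] w 0.359
```

```bash
python3 - <<'E'
from h import *
im,_=shot("scene","scene5"); p=proj("scene",[.66,-.01,.2])[0].astype(int)
cv2.imwrite("pics/c5.png",cv2.resize(im[p[1]-35:p[1]+35,p[0]-35:p[0]+35,::-1],None,fx=8,fy=8,interpolation=cv2.INTER_CUBIC))
E
```

```text
(no output)
```

View pics/c5.png

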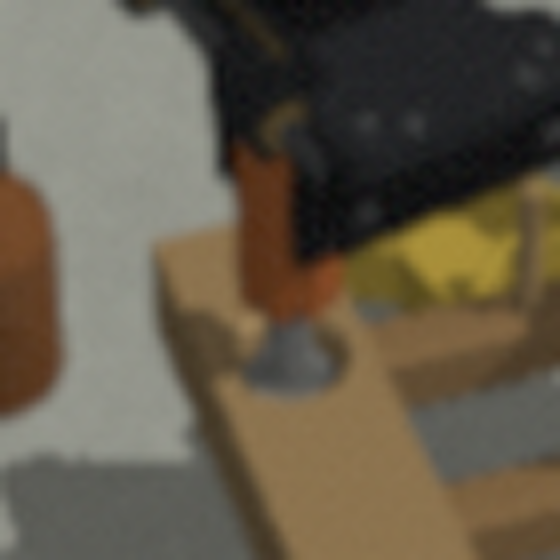

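The key is seated upright in the bolt. I'll take a fresh grip and test again for the hard stop.

```bash
python3 -m jog '[[[0.6,0,0,0,0],[0.6,0,0,0,0],[0.6,0,0,0,-1],[0.6,0,0,0,-1],[0.6,0,0,0,-1],[0.6,0,0,0,-1],[0.6,0,0,0,-1],[0.6,0,0,0,-1],[0.6,0,0,0,-1],[0.6,0,0,0,-1]]]' 60 >/dev/null; python3 go.py; python3 -m jog '[[[0.6,0,0,0,-1],[0.6,0,0,0,-1],[0.6,0,0,0,-1],[0.6,0,0,0,-1],[0.6,0,0,0,-1],[0.6,0,0,0,-1],[0.6,0,0,0,-1],[0.6,0,0,0,-1],[0.6,0,0,0,-1],[0.6,0,0,0,-1]]]' >/dev/null; python3 go.py; python3 -m jog '[[[0,0,0,0,0],[0,0,0,0,0],[0,0,0,0,0],[0,0,0,0,0],[0,0,0,0,0]]]' 60 >/dev/null; python3 go.py
python3 -m jog '[[[0,0,0,0,0.6]]]'>/dev/null; python3 go.py; python3 -m jog '[[[0,0,0,0,0.6]]]'>/dev/null; python3 go.py; python3 -m jog '[[[0,0,0,0,0.6]]]'>/dev/null; python3 go.py; python3 -m jog '[[[0,0,0,0,0.6]]]'>/dev/null; python3 go.py; python3 -m jog '[[[0,0,0,0,0.6]]]'>/dev/null; python3 go.py
```

```text
t 20.82 p [ 0.6593 -0.0091  0.2292] jawaz -125.8 tilt 0.16 q7 -1.899 F [ 0.6 -0.1 -0.4] T [-0.01  0.17  0.02] w 0.605
t 22.07 p [ 0.6593 -0.0091  0.2292] jawaz -75.8 tilt 0.16 q7 -1.101 F [ 0.5  0.4 -0.4] T [-0.1   0.13  0.02] w 0.598
t 22.7 p [ 0.66   -0.0103  0.23  ] jawaz -76.1 tilt 0.02 q7 -1.105 F [-0.3 -0.6 -1.2] T [-0.23  0.08  0.03] w 0.354
t 22.82 p [ 0.66   -0.0103  0.23  ] jawaz -79.2 tilt 0.02 q7 -1.155 F [ 0.2 -0.2 -1.3] T [-0.22  0.13 -0.  ] w 0.357
t 22.95 p [ 0.6599 -0.0102  0.23  ] jawaz -82.2 tilt 0.03 q7 -1.203 F [ 0.  -1.4 -1.6] T [-0.14  0.21 -0.03] w 0.356
t 23.07 p [ 0.6599 -0.0101  0.23  ] jawaz -85.2 tilt 0.03 q7 -1.252 F [ 0.5  0.3 -0.2] T [-0.22  0.23  0.02] w 0.353
t 23.2 p [ 0.66   -0.0102  0.23  ] jawaz -88.2 tilt 0.02 q7 -1.3 F [-0.2 -0.2 -1.1] T [-0.19  0.12  0.05] w 0.351
t 23.32 p [ 0.66   -0.0103  0.23  ] jawaz -91.2 tilt 0.02 q7 -1.348 F [ 0.5 -0.1 -2.3] T [-0.23  0.12 -0.07] w 0.358
```

```bash
python3 -m jog '[[[0,0,0,0,1]]]'>/dev/null; python3 go.py; python3 -m jog '[[[0,0,0,0,1]]]'>/dev/null; python3 go.py; python3 -m jog '[[[0,0,0,0,1]]]'>/dev/null; python3 go.py; python3 -m jog '[[[0,0,0,0,1]]]'>/dev/null; python3 go.py; python3 -m jog '[[[0,0,0,0,1]]]'>/dev/null; python3 go.py; python3 -m jog '[[[0,0,0,0,1]]]'>/dev/null; python3 go.py; python3 -m jog '[[[0,0,0,0,1]]]'>/dev/null; python3 go.py; python3 -m jog '[[[0,0,0,0,1]]]'>/dev/null; python3 go.py; python3 -m jog '[[[0,0,0,0,1]]]'>/dev/null; python3 go.py
```

```text
t 23.45 p [ 0.6601 -0.0104  0.23  ] jawaz -96.2 tilt 0.01 q7 -1.429 F [ 0.2  0.1 -2.4] T [-0.3   0.04  0.1 ] w 0.355
t 23.57 p [ 0.6601 -0.0103  0.23  ] jawaz -101.2 tilt 0.02 q7 -1.509 F [ 0.3 -1.  -1.6] T [-0.24  0.03  0.19] w 0.355
t 23.7 p [ 0.6601 -0.0103  0.23  ] jawaz -106.2 tilt 0.02 q7 -1.589 F [ 0.5 -0.4 -1.6] T [-0.33  0.04  0.14] w 0.356
t 23.82 p [ 0.6601 -0.0103  0.23  ] jawaz -111.2 tilt 0.03 q7 -1.668 F [-0.3 -0.1 -1.1] T [-0.24  0.01  0.26] w 0.351
t 23.95 p [ 0.6602 -0.0103  0.23  ] jawaz -116.2 tilt 0.03 q7 -1.748 F [ 0.6 -1.3 -1.6] T [-0.24  0.04  0.17] w 0.355
t 24.07 p [ 0.6602 -0.0103  0.23  ] jawaz -121.2 tilt 0.02 q7 -1.827 F [ 0.3 -1.7 -1.5] T [-0.28  0.01  0.06] w 0.353
t 24.2 p [ 0.6602 -0.0103  0.23  ] jawaz -126.2 tilt 0.02 q7 -1.906 F [ 0.3 -0.3 -2.5] T [-0.26  0.04  0.06] w 0.354
t 24.32 p [ 0.6602 -0.0102  0.23  ] jawaz -131.2 tilt 0.02 q7 -1.986 F [ 1.3 -1.1 -2.2] T [-0.17 -0.03  0.05] w 0.357
t 24.45 p [ 0.6602 -0.0102  0.23  ] jawaz -136.2 tilt 0.01 q7 -2.064 F [ 0.8 -0.1 -2.7] T [-0.16  0.04 -0.  ] w 0.356
```

```bash
cat > av.py <<'E'
import sys; from h import *; import go
go.st(); A=np.mean([eyes.get_image("scene")[0].astype(float) for _ in range(5)],0); np.save(sys.argv[1],A)
a,b=proj("scene",[[.66,-.0103,.203],[.66,-.0103,.219]]); 
for f in (0.15,0.5,.85):
    c=a+(b-a)*f; print([int(cv2.getRectSubPix(A.astype(np.float32)[...,0],(1,1),(float(c[0]+k),float(c[1])))[0,0]) for k in range(-8,9)])
E
python3 av.py a1; python3 -m jog '[[[0,0,0,0,1],[0,0,0,0,1]]]'>/dev/null; python3 av.py a2; python3 -m jog '[[[0,0,0,0,1],[0,0,0,0,1]]]'>/dev/null; python3 av.py a3;python3 -m jog '[[[0,0,0,0,1],[0,0,0,0,1]]]'>/dev/null; python3 av.py a4
python3 - <<'E'
from h import *
r=[]
for k in "1234":
    A=np.load(f"a{k}.npy"); p=proj("scene",[.66,-.01,.2])[0].astype(int)
    r.append(cv2.resize(A[p[1]-22:p[1]+14,p[0]-15:p[0]+15,::-1].clip(0,255).astype(np.uint8),(190,228),interpolation=cv2.INTER_CUBIC))
o=np.hstack(r); cv2.imwrite("pics/c6.png",cv2.convertScaleAbs(o,alpha=1.5))
E
```

```text
t 24.45 p [ 0.6602 -0.0102  0.23  ] jawaz -136.2 tilt 0.01 q7 -2.064 F [ 0.8 -0.1 -2.7] T [-0.16  0.04 -0.  ] w 0.356
[134, 117, 95, 85, 87, 91, 92, 93, 94, 97, 107, 119, 126, 126, 121, 111, 106]
[133, 114, 93, 85, 87, 91, 93, 93, 93, 92, 93, 99, 105, 105, 98, 95, 101]
[133, 113, 93, 85, 87, 91, 93, 93, 92, 92, 90, 83, 68, 50, 39, 52, 83]
t 24.95 p [ 0.6601 -0.0101  0.23  ] jawaz -146.2 tilt 0.02 q7 -2.222 F [ 1.3 -1.8 -2.8] T [-0.18 -0.04  0.05] w 0.356
[131, 110, 90, 84, 89, 92, 92, 92, 93, 98, 106, 114, 118, 121, 122, 115, 108]
[132, 111, 90, 85, 90, 92, 92, 92, 92, 91, 90, 86, 80, 84, 97, 105, 106]
[132, 110, 90, 85, 89, 92, 92, 92, 92, 90, 81, 57, 34, 29, 42, 63, 89]
t 25.45 p [ 0.6603 -0.0103  0.2302] jawaz -156.1 tilt 0.03 q7 -2.385 F [ 0.7 -0.6 -2.8] T [-0.26 -0.16  0.1 ] w 0.354
[131, 109, 89, 88, 90, 90, 91, 92, 94, 95, 97, 103, 115, 126, 125, 116, 108]
[129, 106, 88, 87, 90, 91, 91, 91, 91, 82, 63, 57, 74, 96, 107, 108, 106]
[129, 104, 87, 87, 90, 90, 91, 91, 87, 73, 46, 24, 25, 37, 50, 66, 86]
t 25.95 p [ 0.6603 -0.0103  0.2302] jawaz -166.1 tilt 0.03 q7 -2.551 F [ 1.1 -0.9 -1.9] T [-0.34 -0.29  0.3 ] w 0.353
[132, 112, 93, 87, 87, 88, 90, 92, 90, 83, 87, 103, 120, 128, 124, 112, 105]
[130, 109, 91, 86, 88, 89, 90, 87, 73, 49, 42, 54, 74, 93, 97, 90, 92]
[131, 110, 92, 86, 87, 89, 90, 83, 58, 29, 18, 20, 26, 32, 33, 35, 44]
```

View pics/c6.png

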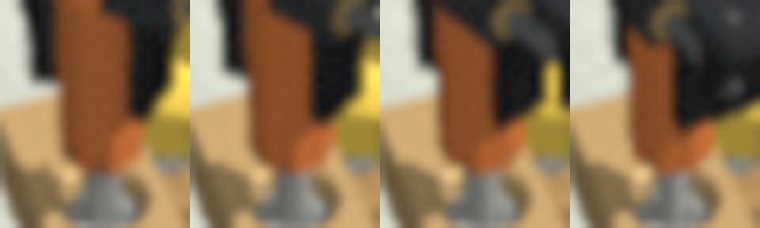

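```bash
python3 - <<'E'
from h import *
a,b=proj("scene",[[.66,-.0103,.2],[.66,-.0103,.213]])
for n in("scene5","a1","a2","a3","a4"):
    A=(np.load(n+".npz")["im"] if n=="scene5" else np.load(n+".npy")).astype(np.float32)
    # average along axis for lower part of handle
    pr=np.mean([[cv2.getRectSubPix(A[...,0],(1,1),(float((a+(b-a)*f)[0]+k),float((a+(b-a)*f)[1])))[0,0] for k in np.arange(-8,9)] for f in(-.15,0,.15)],0)
    print(n,pr.astype(int))
E
```

```text
scene5 [138 126 101  89  87  88  92  97 101 102 104 113 124 127 126 119 109]
a1 [136 120  95  83  85  91  93  93  94 102 116 125 127 125 122 117 109]
a2 [134 115  91  84  89  92  92  93  99 111 119 122 123 124 125 120 110]
a3 [133 113  91  87  90  91  92  97 105 109 113 115 119 123 126 120 109]
a4 [136 123  99  88  86  88  92  97 101 102 106 116 125 128 127 119 108]
```

```bash
python3 - <<'E'
from h import *
for z in(.185,.199,.21): print(z,proj("scene",[[.66,-.0103,z]])[0].round(1))
A=np.load("a1.npy"); print("handle+shaft column r-b:")
K=proj("scene",[[.66,-.0103,.199]])[0]
for v in range(int(K[1])-6,int(K[1])+16):
    print(v,[int(A[v,u,0]-A[v,u,2]) for u in range(int(K[0])-9,int(K[0])+10)],[int(A[v,u,0]) for u in range(int(K[0])-8,int(K[0])+9)])
o=np.hstack([cv2.resize(np.load(f"a{k}.npy")[190:235,305:350,::-1].clip(0,255).astype(np.uint8),(396,396),interpolation=cv2.INTER_CUBIC) for k in "14"])
cv2.imwrite("pics/c7.png",cv2.convertScaleAbs(o,alpha=1.4))
E
```

```text
0.185 [326.8 215.9]
0.199 [326.8 211.8]
0.21 [326.7 208.5]
handle+shaft column r-b:
205 [55, 58, 58, 57, 57, 60, 62, 66, 66, 66, 66, 65, 62, 52, 26, 2, -1, 16, 47] [140, 130, 107, 87, 84, 88, 92, 93, 93, 94, 92, 89, 76, 46, 20, 15, 33]
206 [62, 62, 60, 57, 59, 59, 62, 66, 66, 66, 66, 65, 62, 53, 31, 12, 7, 25, 57] [140, 130, 108, 87, 84, 88, 92, 94, 92, 93, 92, 89, 77, 53, 31, 23, 49]
207 [62, 61, 61, 58, 58, 60, 62, 66, 65, 66, 68, 65, 63, 60, 51, 41, 33, 43, 62] [139, 131, 107, 88, 83, 88, 92, 93, 93, 92, 92, 90, 85, 77, 64, 54, 69]
208 [61, 61, 60, 58, 57, 60, 62, 65, 66, 66, 66, 65, 67, 70, 75, 73, 63, 60, 66] [139, 130, 108, 87, 84, 88, 92, 93, 93, 93, 92, 93, 98, 104, 101, 93, 93]
209 [62, 61, 60, 58, 57, 61, 63, 67, 66, 66, 66, 67, 73, 83, 89, 88, 81, 71, 68] [139, 131, 110, 88, 84, 88, 92, 93, 92, 93, 93, 100, 114, 123, 124, 116, 107]
210 [61, 62, 60, 58, 57, 59, 62, 65, 66, 66, 66, 70, 80, 90, 92, 90, 81, 71, 69] [140, 133, 113, 90, 84, 88, 92, 92, 93, 94, 99, 112, 124, 128, 127, 120, 109]
211 [61, 62, 61, 58, 57, 58, 61, 67, 66, 66, 68, 74, 85, 91, 92, 84, 73, 67, 68] [141,
[... 1698 characters left out ...]
111, 103, 82, 71, 68, 66, 69, 77, 82, 85, 89, 92, 91, 79, 91, 118]
223 [41, 53, 58, 51, 30, 9, 3, 2, 2, 2, 2, 2, 2, 3, 7, 20, 42, 56, 62] [121, 133, 124, 99, 79, 74, 71, 73, 78, 82, 84, 87, 88, 87, 90, 109, 131]
224 [42, 55, 62, 58, 46, 27, 15, 9, 6, 5, 6, 6, 8, 13, 27, 43, 55, 61, 61] [125, 140, 135, 120, 105, 100, 97, 92, 90, 92, 93, 98, 103, 105, 115, 128, 138]
225 [36, 49, 60, 62, 57, 46, 37, 29, 25, 22, 22, 24, 29, 35, 49, 59, 61, 62, 61] [114, 136, 140, 136, 129, 127, 125, 118, 113, 113, 115, 121, 126, 129, 134, 139, 140]
226 [32, 43, 55, 61, 61, 59, 56, 53, 48, 44, 44, 47, 52, 57, 60, 61, 62, 62, 61] [100, 126, 139, 140, 139, 139, 137, 134, 132, 132, 134, 137, 138, 139, 140, 141, 141]
```

View pics/c7.png

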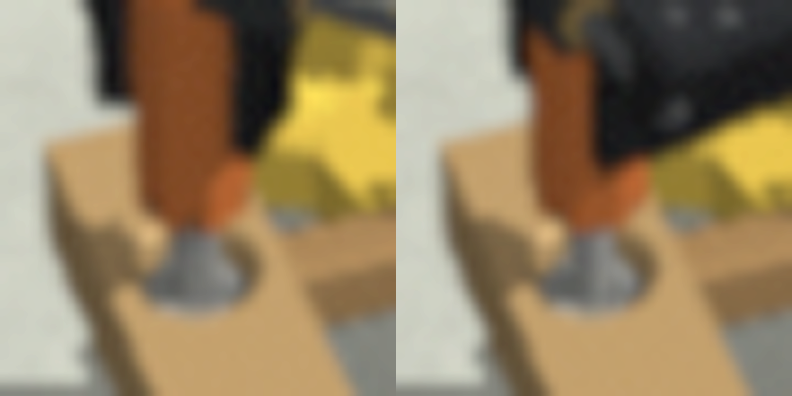

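The handle facets turn with the jaws, and the torque peaks at about 0.3 N·m at a steady 60° spacing. That spacing shifts by 30° after the 90° regrip. So the hex is popping over against a bolt that no longer moves, meaning it is at its stop. I'll back off slightly within the play and lift out.

```bash
python3 -m jog '[[[0,0,0,0,0],[0,0,0,0,-0.8],[0,0,0,0,0]]]' >/dev/null; python3 go.py; python3 -m jog '[[[0,0,0,-0.15,0],[0,0,0,-0.25,0],[0,0,0,-0.4,0],[0,0,0,-0.4,0],[0,0,0,-0.3,0],[0,0,0,0,0]]]' >/dev/null; python3 go.py 0.4713 -0.3445 0.287
```

```text
t 26.57 p [ 0.6602 -0.0102  0.2302] jawaz -162.1 tilt 0.03 q7 -2.488 F [ 1.3 -0.9 -3.2] T [-0.28 -0.38 -0.04] w 0.352
t 27.32 p [ 0.6606 -0.0105  0.2919] jawaz -162.1 tilt 0.14 q7 -2.514 F [ 0.2 -0.1 -2.9] T [0.09 0.1  0.  ] w 0.357
units [6.49 7.07 0.11]
```

```bash
python3 -m jog '[[[0,0.65,0.71,0,0],[0,0.65,0.71,0,0],[0,0.65,0.71,0,0],[0,0.65,0.71,0,0],[0,0.65,0.71,0,0],[0,0.65,0.71,0,0],[0,0.65,0.71,0,0],[0,0.65,0.71,0,0],[0,0.65,0.71,0,0],[0,0.65,0.71,0,0]]]' >/dev/null; python3 -m jog '[[[0,0,0,0.6,0],[0,0,0,0.6,0],[0,0,0,0.6,0],[0,0,0,0.6,0],[0,0,0,0,0],[0,0,0,0,0]]]' >/dev/null; python3 go.py 0.4713 -0.3445 0.18; python3 - <<'E'
from h import *
im,_=shot("scene","scene6"); p=proj("scene",[.4713,-.3445,.1])[0].astype(int); print(p)
cv2.imwrite("pics/c8.png",cv2.resize(im[p[1]-35:p[1]+35,p[0]-35:p[0]+35,::-1],None,fx=8,fy=8,interpolation=cv2.INTER_CUBIC))
E
```

```text
t 29.32 p [ 0.4701 -0.3453  0.1949] jawaz -162.1 tilt 0.05 q7 -1.964 F [ 0.3 -0.2 -2. ] T [ 0.02  0.16 -0.03] w 0.355
units [-0.01 -0.03  0.37]
[186 217]
```

View pics/c8.png

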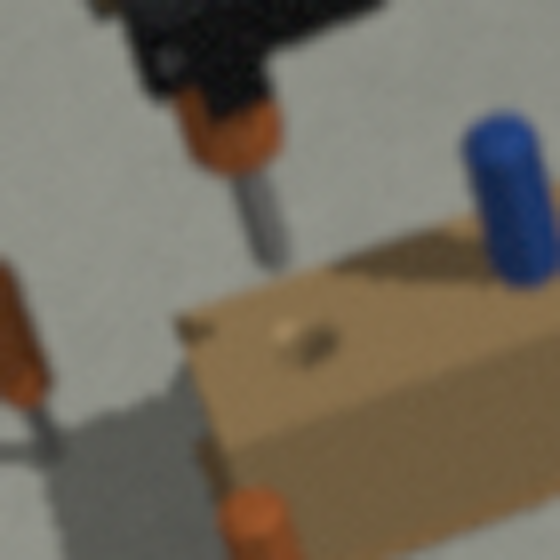

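The crop shows the tip at (273,268) above the hole at (306,342).

```bash
python3 -c "
from h import *
f=lambda u,v:[151+(u+.5)/8-.5,182+(v+.5)/8-.5]
print(plane('scene',f(273,266),.108),plane('scene',f(306,342),.072))"
python3 -m jog '[[[0,0,-0.02,0.4,0],[0,0,-0.01,0.4,0],[0,0,0,0.2,0],[0,0,0,0,0]]]' >/dev/null; python3 go.py 0.4713 -0.3445 0.1045
```

```text
[[ 0.46827982 -0.3468281   0.108     ]] [[ 0.47000029 -0.34378133  0.072     ]]
t 29.88 p [ 0.4706 -0.3442  0.1531] jawaz -162.1 tilt 0.1 q7 -1.937 F [-0.6  0.1 -1.9] T [0.03 0.11 0.01] w 0.352
units [ 0.01 -0.02  1.22]
```

```bash
python3 -m jog '[[[0,0,-0.01,0.3,0],[0,0,0,0.3,0],[0,0,0,0.3,0],[0,0,0,0.2,0],[0,0,0,0,0]]]' >/dev/null; python3 go.py 0.4713 -0.3445 0.1038;python3 -m jog '[[[0,0,0,0.06,0],[0,0,0,0.03,0]]]' >/dev/null; python3 go.py 0.4713 -0.3445 0.1038
```

```text
t 30.5 p [ 0.471  -0.3442  0.1093] jawaz -162.1 tilt 0.08 q7 -1.903 F [ 0.  -0.7 -2.8] T [ 0.08  0.08 -0.  ] w 0.354
units [ 0.01 -0.    0.14]
t 30.75 p [ 0.4717 -0.3446  0.1068] jawaz -162.1 tilt 0.04 q7 -1.9 F [-0.8 -0.5 -2.3] T [0.05 0.09 0.03] w 0.355
units [-0.01  0.01  0.07]
```

```bash
python3 -m jog '[[[0,0,0,0.06,0],[0,0,0,0.03,0],[0,0,0,0,0]]]' >/dev/null; python3 go.py; python3 -m jog '[[[0,0,0,0.03,0],[0,0,0,0.03,0],[0,0,0,0,0]]]' >/dev/null; python3 go.py
```

```text
t 31.12 p [ 0.4716 -0.3445  0.1031] jawaz -162.1 tilt 0.02 q7 -1.897 F [ 0.2  0.  -1.1] T [ 0.07  0.22 -0.01] w 0.35
t 31.5 p [ 0.4716 -0.3447  0.1029] jawaz -162.1 tilt 0.1 q7 -1.895 F [-4.3  4.5 14.4] T [ 1.12  1.31 -0.03] w 0.355
```

Contact at the bottom (14 N), so the key is home. I'm releasing it and backing off.

```bash
python3 -m jog '[[[0.35,0,0,-0.04,0],[0.4,0,0,0,0],[0.8,0,0,0,0],[0.8,0,0,0,0],[0.8,0,0,0,0],[0.8,0,0,-0.3,0],[0.8,0,0,-0.6,0],[0.8,0,0,-0.8,0],[0.8,0,0,-0.8,0],[0.8,0,0,-0.8,0]]]' >/dev/null; python3 -m jog '[[[0.8,0,0,-0.8,0],[0.8,0,0,-0.8,0],[0.8,0,0,0,0]]]' >/dev/null; python3 go.py
python3 - <<'E'
from h import *
from scipy.optimize import least_squares
shot("top","top7"); shot("scene","scene7")
for n in("scene0","scene7"):
    q=np.load(n+".npz"); im,dep=q["im"],q["d"]; hsv=cv2.cvtColor(im,cv2.COLOR_RGB2HSV)
    m=((hsv[...,0]<14)&(hsv[...,1]>150)&(hsv[...,2]>60)); P=pts("scene",dep,m); P=P[np.hypot(P[:,0]-.471,P[:,1]+.345)<.035]
    print(n,"zmax",np.sort(P[:,2])[-5:].round(4))
    for z in(.09,.11,.13):
        A=P[abs(P[:,2]-z)<.01,:2]; print(z,least_squares(lambda c:np.hypot(*(A-c).T)-.0152,A.mean(0),loss="soft_l1",f_scale=.002).x.round(4))
im=np.load("scene7.npz")["im"]; cv2.imwrite("pics/c9.png",cv2.resize(im[120:280,100:510,::-1],None,fx=1.9,fy=1.9,interpolation=cv2.INTER_CUBIC))
E
```

```text
t 33.12 p [ 0.4722 -0.3459  0.3014] jawaz -162.1 tilt 0.31 q7 -2.028 F [-0.  -0.4 -0.2] T [ 0.07  0.18 -0.01] w 0.803
scene0 zmax [0.1583 0.1583 0.1585 0.1587 0.1588]
0.09 [ 0.4717 -0.344 ]
0.11 [ 0.4715 -0.3429]
0.13 [ 0.4715 -0.3438]
scene7 zmax [0.158  0.1581 0.1585 0.1585 0.1594]
0.09 [ 0.4707 -0.3436]
0.11 [ 0.4705 -0.3434]
0.13 [ 0.4709 -0.3439]
```

View pics/c9.png

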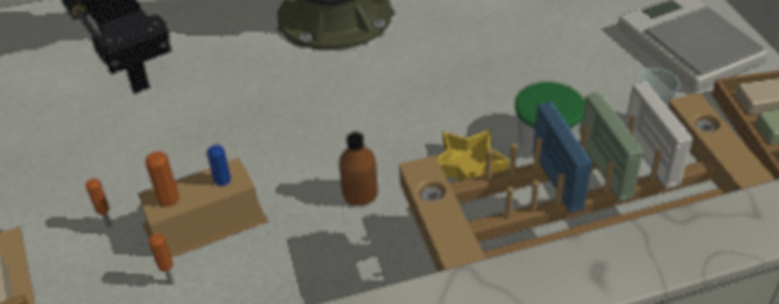

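```bash
python3 -c "
from bench import job; print(job.close_job())"
```

```text
the job is handed in; nothing more can be done
None
```

I took the orange key from the stand, seated it in the right-hand bolt and turned it clockwise about 268°. After one fresh grip I turned it about 90° more. I then put the key back in its hole and handed the job in at about 33 s of the 58 s allowed.

**Socket fit:** the tool reached the height expected for a fully seated key, and the pictures agreed.

**Bolt tightness:** I inferred this from torque, because the bolt's angle could not be read.
- It read 0.07–0.17 N·m for about 165° of turning. It then peaked at about 0.3 N·m roughly every 60°, and those peaks shifted as expected after the fresh grip.
- I take that as the hex popping over in a bolt already at its stop. The total turn was also more than the bolt's whole travel.
- I first thought the handle was slipping in the jaws. That did not hold up: the jaw opening stayed constant and the handle's facets turned with the jaws. I never saw a clean hard stall at the stop.

**Key returned:** it touched bottom at 14 N. In the last picture it is upright, with its top at the starting height (about 0.158 m) and its axis within about 1 mm of where it began.

**Other things:** the dishes, the blue key and the other items look undisturbed in the last picture. I did not measure their positions again. The gripper was open and clear of everything at hand-in.

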